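# Load the finished hubs into their workpiece carriers

### The job

Load the four finished hubs (the turned ones with a flange and a raised, bored boss) into the four workpiece carriers: each goes boss up into the carrier whose white centring ring is the right size for its flange, the largest hub in the largest ring and so on down, lying flat on the floor of the nest. Set each one down gently rather than dropping it, and leave the two solid sawn blanks where they are.

Things in the scene. Friction and masses are not known exactly. Their poses are not given: they have to be found in the camera images.
- hub_a: the largest finished aluminium hub, about 300 g: round flange 100 mm across and 12 mm thick with six bolt holes, and on it a round raised boss 48 mm across that ends 40 mm above the underside, with a 30 mm bore; stands boss up. Origin: centre of the underside, z up along the bore. It belongs in carrier_a. Take it by the boss, from above
- hub_b: the second largest finished aluminium hub, about 210 g: round flange 82 mm across and 12 mm thick with six bolt holes, and on it a round raised boss 40 mm across that ends 40 mm above the underside, with a 24 mm bore; stands boss up. Origin: centre of the underside, z up along the bore. It belongs in carrier_b. Take it by the boss, from above
- hub_c: the second smallest finished aluminium hub, about 135 g: round flange 64 mm across and 12 mm thick with six bolt holes, and on it a round raised boss 32 mm across that ends 40 mm above the underside, with a 18 mm bore; stands boss up. Origin: centre of the underside, z up along the bore. It belongs in carrier_c. Take it by the boss, from above
- hub_d: the smallest finished aluminium hub, about 75 g: round flange 46 mm across and 12 mm thick with six bolt holes, and on it a round raised boss 26 mm across that ends 40 mm above the underside, with a 14 mm bore; stands boss up. Origin: centre of the underside, z up along the bore. It belongs in carrier_d. Take it by the boss, from above
- carrier_a: workpiece carrier, fixed: dark square plate 128 x 128 x 12 mm with a white raised centring ring, 114 mm inside, 124 mm outside (largest of the four), rim 20 mm above the bench; the nest in it is flat and 8 mm deep, its floor 12 mm above the underside. Fits hub_a with 7 mm play all round. Origin: centre of the underside, below the ring's centre; z up
- carrier_b: workpiece carrier, fixed: dark square plate 128 x 128 x 12 mm with a white raised centring ring, 96 mm inside, 106 mm outside (second largest of the four), rim 20 mm above the bench; the nest in it is flat and 8 mm deep, its floor 12 mm above the underside. Fits hub_b with 7 mm play all round. Origin: centre of the underside, below the ring's centre; z up
- carrier_c: workpiece carrier, fixed: dark square plate 128 x 128 x 12 mm with a white raised centring ring, 78 mm inside, 88 mm outside (second smallest of the four), rim 20 mm above the bench; the nest in it is flat and 8 mm deep, its floor 12 mm above the underside. Fits hub_c with 7 mm play all round. Origin: centre of the underside, below the ring's centre; z up
- carrier_d: workpiece carrier, fixed: dark square plate 128 x 128 x 12 mm with a white raised centring ring, 60 mm inside, 70 mm outside (smallest of the four), rim 20 mm above the bench; the nest in it is flat and 8 mm deep, its floor 12 mm above the underside. Fits hub_d with 7 mm play all round. Origin: centre of the underside, below the ring's centre; z up
- blank_a: solid sawn aluminium blank, not yet machined: plain disc 58 mm across, 25 mm high, about 180 g, no boss, no holes; loose. Origin: centre of the underside. Not to be moved
- blank_b: solid sawn aluminium blank, not yet machined: plain disc 58 mm across, 25 mm high, about 180 g, no boss, no holes; loose. Origin: centre of the underside. Not to be moved
Things that resemble listed ones, but are neither listed nor needed, are in the scene too. Leave any green look-alike of the hub_a alone.

How it is judged:
By the outcome, as a careful person would: the job done as asked, in the order asked, and still so for the second after the job is handed in, with the robot touching nothing.
It also fails if it takes over 104 s, if anything falls off the work surface, if the arm or the gripper's body presses on something with over 40 N, if the wrist force passes 120 N, or if a joint passes its speed limit or range.

### The arm

A 6-joint arm with a two-finger parallel gripper is mounted at the origin on the work surface. World frame = base frame: x ahead of the robot, y to its left, z up, the work surface at z = 0. Lengths are in m, angles in degrees, forces in N, time in s.
With the tool pointing down it reaches from about 0.4 to 0.825 m from the base axis. Payload 7 kg.
Tool frame: the origin (TCP) lies at the very end of the fingers, on their centre line; the grasp point (between the pads) lies 19 mm behind it (r.grip_depth is the distance from the TCP to the grasp point, in m); z points along the fingers, y is the line along which they close (so a half turn about z gives the same grasp; the last joint's range is limited). The gripper opens to 88 mm and grips with 3 to 60 N. Pads are 19 mm wide; open, the fingers measure 130 mm over their backs; the gripper's body (78 mm by 193 mm) begins 47 mm behind the grasp point.
Start: joints at [88.127, 20.546, 0.682, 0, -70.136, -16.507], TCP at [0.213, 0.641, 0.227] pointing down, gripper open.
Joint ranges: [-176.03, 176.03], [-82.01, 121.73], [-58.28, 71.71], [-173.87, 95.51], [-174.79, -0.11], [-173.66, 173.66]. Speed limits (degrees/s): [136.94, 136.94, 172.46, 180, 180, 180].

### API

Orientations are given as [roll, pitch, yaw] about the fixed x, y, z axes, in that order (R = Rz(yaw) Ry(pitch) Rx(roll)).
In Python, from plant import r gives the robot as it stands.
- The arm moves only by the tool play_rows, never from a script. Its argument "rows" is a list that holds one entry, the list of rows, each a list of 5 numbers: the closure, from 0 (fully open) to 1 (shut), then the shift along the tool's x, y, z each as a share of 0.5 m, from -1 to 1, then the turn about the tool's z as a share of 1.5 rad, from -1 to 1. A call has exactly 8 rows; each row is the pose to reach, as a shift and turn from the pose commanded when the call began, along the tool's axes at that moment; what a row does not reach only later rows make up. A row lasts 1/12 s, in which the tool goes at most 41.7 mm and 7.16 degrees, less where a joint would pass 70% of its speed; a pose out of reach is approached as far as the arm can. A call with a number of a shift or a turn outside -1 to 1 is refused whole. A call with a gripper value outside its range is refused whole. The fingers move at their own pace and stop on an object; "squeeze" is the grip in N (left out, the last holds). Time passes only in rows, so rows that repeat a pose let the fingers close, or fill a call up. It gives the time, the measured TCP pose, the force, the opening and the grip force at its end, in the units of the state.
- r.get_state(): the state, without advancing time (a new reading comes with each control period).
- r.capture(name): name is "scene" or "top"; returns the picture (420x560x3 uint8, red, green, blue); there is no depth.
- r.camera_info(name): a dict with "fovy" (degrees; the focal length in pixels is half the picture's height over the tangent of half this angle, whatever the lens; pixels are square), "cx", "cy" (the principal point, pixels), "k1" (the pictures are not rectified: a ray, as slopes to the right and down, at radius r is drawn at 1 + k1 r^2 times it, then the intrinsics apply), "pose" (4x4, takes a point from camera to world coordinates). Camera axes: x right, y down, z forward; pixel columns grow to the right and rows downward; lengths in m; the calibration is good to about 2 mm. A picture is of the moment at which its call begins. camera_info takes no time and is no camera call.
- r.close_job(): hands the job in; it is judged then, once.
The state is a dict: "time_s": time; "joints": joint angles; "qd": joint speeds; "joint_torque": joint torques, N m; "tcp_pos": TCP position; "eef_rot": TCP orientation; "contact_force": force on the tool from outside, world axes, zero at the start; "moment": the same for the moment, N m; "gripper_width": finger opening in m; "gripper_force": force on a finger pad.
Only numpy, scipy, OpenCV 4.12 (cv2) and the standard library are available. Lean on these libraries where they do the work, as an engineer would, in place of code of your own. Each camera call takes 0.05 s, during which the arm holds its last target. There are 200 camera calls.

## Working session

There is one attempt and no reset: what is moved stays moved. The work goes in short steps, Python scripts to look and compute and a tool call to move; the robot and the scene stay as the last step left them, time stands still between calls to the robot, and variables do not carry over. Pictures are saved under pics/ and viewed, at most 14 in all, crops included, and the job is handed in when it is done.

Besides the shell and the picture viewer there is one more tool, called after "Call:" by a JSON object that holds its "op" and its "data". play_rows: Moves the arm, as the interface text tells. Its arguments: {"type":"object","properties":{"rows":{"type":"array","items":{"type":"array","items":{"type":"array","items":{"type":"number"}}}},"squeeze":{"type":"number"}},"required":["rows"]}

```bash
mkdir -p pics; ls; python3 - <<'E'
from plant import r
import cv2,numpy as np
for n in("scene","top"):
    im=r.capture(n); cv2.imwrite(f"pics/{n}0.png",im[:,:,::-1]); c=r.camera_info(n); print(n,c)
s=r.get_state();print(s)
E
```

```text
pics
scene {'fovy': 45.43490610543179, 'cx': 280.9289083944831, 'cy': 210.23375335543082, 'k1': -0.1806547448984639, 'pose': array([[-0.47132693,  0.57382362, -0.66975919,  1.22545422],
       [ 0.88195212,  0.3037503 , -0.36041117,  0.43270795],
       [-0.00337289, -0.76056703, -0.64925065,  0.79534975],
       [ 0.        ,  0.        ,  0.        ,  1.        ]])}
top {'fovy': 52.849343436098046, 'cx': 282.2529741010117, 'cy': 203.46469240419214, 'k1': -0.04712162045544229, 'pose': array([[ 0.00753603, -0.99824453,  0.05874577,  0.37402635],
       [-0.99980479, -0.00644875,  0.01867583, -0.00999656],
       [-0.0182642 , -0.05887504, -0.99809827,  1.198821  ],
       [ 0.        ,  0.        ,  0.        ,  1.        ]])}
{'time_s': 0.1, 'joints': array([ 8.81272904e+01,  2.05867306e+01,  6.40183515e-01, -1.52310701e-02,
       -7.01366892e+01, -1.65079591e+01]), 'qd': array([ 0.01015613, -0.11371181,  0.16196794, -0.01315274, -0.03924058,
       -0.06719717]), 'joint_torque': array([-1.18322569e-03, -5.84160841e+01,  2.93751955e+01,  7.01562926e+00,
        1.01806229e-02, -5.27700149e-05]), 'tcp_pos': array([0.21273864, 0.64014995, 0.22573986]), 'eef_rot': array([ 1.79916126e+02, -9.92442459e-03, -1.83858471e+01]), 'contact_force': array([0.35238851, 0.01498843, 0.25198161]), 'moment': array([0.00204526, 0.02828863, 0.02525325]), 'gripper_force': 0.0, 'gripper_width': 0.08781508895157346}
```

View pics/top0.png

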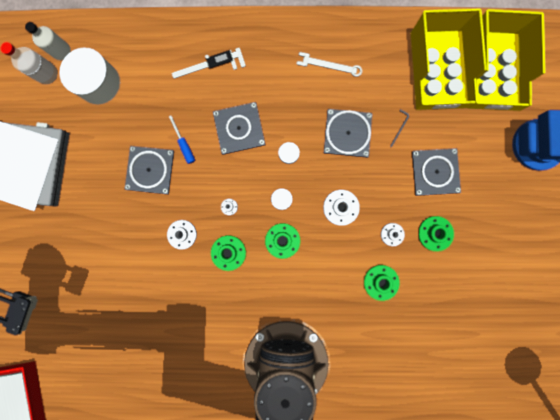

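View pics/scene0.png

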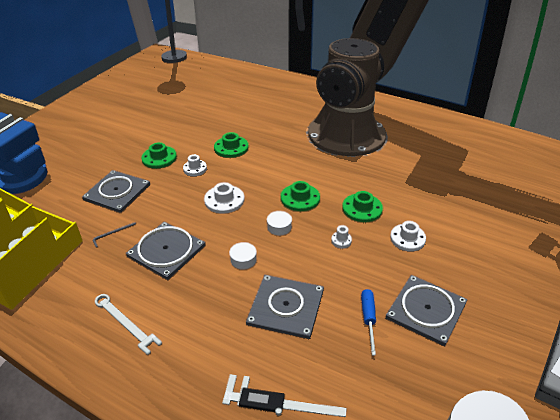

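The top view shows the carriers a (348,132), b (149,170), c (437,172) and d (239,128). The hubs are a (342,207), b (181,235), c (393,235) and d (229,207), and the blanks are at (289,153) and (282,199). The green look-alikes are at (228,253), (283,240), (436,233) and (381,283). The scene view agrees.

```bash
cat > h.py <<'E'
import cv2,numpy as np
def cast(c,px,z):
    f=210/np.tan(np.radians(c["fovy"]/2)); K=np.array([[f,0,c["cx"]],[0,f,c["cy"]],[0,0,1]])
    u=cv2.undistortPoints(np.float64(px).reshape(-1,1,2),K,np.array([c["k1"],0,0,0.]))[:,0]
    P=c["pose"]; d=np.c_[u,np.ones(len(u))]@P[:3,:3].T; o=P[:3,3]
    return (o+d*((z-o[2])/d[:,2])[:,None])[:,:2]
def blobs(im,box=None):
    m=((im.min(2)>135)&(np.ptp(im.astype(int),axis=2)<45)).astype(np.uint8)
    return [k for k in cv2.findContours(m,cv2.RETR_EXTERNAL,cv2.CHAIN_APPROX_NONE)[0] if cv2.contourArea(k)>60]
def circ(c,k,z):
    h=cv2.convexHull(k); e=cv2.fitEllipse(k)
    el=cv2.ellipse2Poly((0,0),(1000,1000),0,0,360,10)/1000.
    a=np.radians(e[2]); q=el*np.array(e[1])/2@np.array([[np.cos(a),np.sin(a)],[-np.sin(a),np.cos(a)]])+e[0]
    p=cast(c,q,z)[:-1]; ctr=p.mean(0); return e[0],ctr,2*np.linalg.norm(p-ctr,axis=1).mean()
E
python3 - <<'E'
from plant import r
from h import *
for n in("top","scene"):
    im=cv2.imread(f"pics/{n}0.png"); c=r.camera_info(n)
    print(n)
    for k in blobs(im):
        if len(k)<8: continue
        for z in (.008,.020):
            e,p,d=circ(c,k,z)
            if .03<d<.15 and .25<p[0]<.9 and abs(p[1])<.5: print(np.round(e),z,np.round(p,4),'d',round(d*1e3,1),'reach',round(np.hypot(*p),3))
E
```

```text
top
[392. 234.] 0.008 [ 0.3599 -0.2971] d 63.1 reach 0.467
[392. 234.] 0.02 [ 0.36   -0.2942] d 62.4 reach 0.465
[181. 234.] 0.008 [0.3552 0.2976] d 81.0 reach 0.463
[181. 234.] 0.02 [0.3554 0.2945] d 80.2 reach 0.462
[229. 207.] 0.008 [0.4345 0.1637] d 44.6 reach 0.464
[229. 207.] 0.02 [0.4339 0.162 ] d 44.1 reach 0.463
[341. 207.] 0.008 [ 0.435 -0.153] d 98.3 reach 0.461
[341. 207.] 0.02 [ 0.4344 -0.1515] d 97.4 reach 0.46
[281. 199.] 0.008 [0.4574 0.0155] d 57.7 reach 0.458
[281. 199.] 0.02 [0.4565 0.0153] d 57.2 reach 0.457
[438. 171.] 0.008 [ 0.5395 -0.4275] d 90.1 reach 0.688
[438. 171.] 0.02 [ 0.5378 -0.4233] d 89.2 reach 0.684
[148. 169.] 0.008 [0.5407 0.3995] d 108.6 reach 0.672
[148. 169.] 0.02 [0.539  0.3953] d 107.5 reach 0.668
[288. 152.] 0.008 [ 0.5899 -0.0042] d 58.0 reach 0.59
[288. 152.] 0.02 [ 0.5877 -0.0043] d 57.5 reach 0.588
[238. 127.] 0.008 [0.6633 0.1403] d 72.3 reach 0.678
[238. 127.] 0.02 [0.6604 0.1388] d 71.5 reach 0.675
[348. 132.] 0.008 [ 0.65   -0.1741] d 126.5 reach 0.673
[348. 132.] 0.02 [ 0.6472 -0.1724] d 125.2 reach 0.67
[455.  85.] 0.008 [ 0.7882 
[... 1752 characters left out ...]

[341. 238.] 0.02 [0.4472 0.1674] d 41.4 reach 0.478
[164. 245.] 0.008 [ 0.6418 -0.1815] d 125.8 reach 0.667
[164. 245.] 0.02 [ 0.6507 -0.1721] d 123.9 reach 0.673
[408. 235.] 0.008 [0.3522 0.2967] d 84.5 reach 0.461
[408. 235.] 0.02 [0.3655 0.2988] d 83.2 reach 0.472
[279. 219.] 0.008 [0.4436 0.0062] d 57.8 reach 0.444
[279. 219.] 0.02 [0.4555 0.0127] d 56.9 reach 0.456
[224. 197.] 0.008 [ 0.434  -0.1563] d 101.0 reach 0.461
[224. 197.] 0.02 [ 0.4461 -0.1473] d 99.4 reach 0.47
[115. 186.] 0.008 [ 0.5306 -0.4365] d 87.9 reach 0.687
[115. 186.] 0.02 [ 0.5412 -0.4232] d 86.5 reach 0.687
[194. 166.] 0.008 [ 0.3604 -0.2996] d 58.2 reach 0.469
[194. 166.] 0.02 [ 0.3736 -0.2885] d 57.4 reach 0.472
```

The ring and flange diameters match the given sizes in both views, and positions agree to about 3 mm. First move: go toward the work area and turn to yaw 0.

Call:
{"op": "play_rows", "data": {"rows": [[[0,0.06,0.05,0.01,-0.05],[0,0.12,0.1,0.02,-0.1],[0,0.18,0.15,0.04,-0.15],[0,0.25,0.2,0.05,-0.214],[0,0.31,0.26,0.06,-0.214],[0,0.37,0.31,0.08,-0.214],[0,0.43,0.36,0.09,-0.214],[0,0.49,0.407,0.1,-0.214]]], "squeeze": 30}}

```text
time_s: 0.77
tcp_pos: [0.3815, 0.3678, 0.176]
eef_rot: [180.0, 0.0, 0.0]
contact_force: [1.1, -0.6, -0.2]
gripper_width: 0.0875
gripper_force: 0.0
```

Call:
{"op": "play_rows", "data": {"rows": [[[0,0.237,0.536,0.06,0],[0,0.237,0.536,0.06,0],[0,0.237,0.536,0.06,0],[0,0.237,0.536,0.06,0],[0,0.237,0.536,0.06,0],[0,0.237,0.536,0.06,0],[0,0.237,0.536,0.06,0],[0,0.237,0.536,0.06,0]]]}}

```text
time_s: 1.43
tcp_pos: [0.5003, 0.0969, 0.1454]
eef_rot: [179.9, 0.1, -0.3]
contact_force: [-0.4, 0.6, 0.5]
gripper_width: 0.0875
gripper_force: 0.0
```

Call:
{"op": "play_rows", "data": {"rows": [[[0,-0.13,0.508,0.09,0],[0,-0.13,0.508,0.09,0],[0,-0.13,0.508,0.09,0],[0,-0.13,0.508,0.09,0],[0,-0.13,0.508,0.09,0],[0,-0.13,0.508,0.09,0],[0,-0.13,0.508,0.09,0],[0,-0.13,0.508,0.09,0]]]}}

```text
time_s: 2.1
tcp_pos: [0.4326, -0.1545, 0.1005]
eef_rot: [180.0, 0.1, -0.2]
contact_force: [-0.4, -0.4, 0.4]
gripper_width: 0.0875
gripper_force: 0.0
```

Call:
{"op": "play_rows", "data": {"rows": [[[0,0.004,0,0.05,0],[0,0.004,0,0.09,0],[0,0.004,0,0.12,0],[0,0.004,0,0.145,0],[0,0.004,0,0.16,0],[0,0.004,0,0.166,0],[0,0.004,0,0.166,0],[0,0.004,0,0.166,0]]]}}

```text
time_s: 2.77
tcp_pos: [0.4373, -0.1516, 0.019]
eef_rot: [180.0, -0.0, 0.0]
contact_force: [-0.1, 0.0, 0.8]
gripper_width: 0.0875
gripper_force: 0.0
```

Call:
{"op": "play_rows", "data": {"rows": [[[1,0,0,0,0],[1,0,0,0,0],[1,0,0,0,0],[1,0,0,0,0],[1,0,0,0,0],[1,0,0,0,0],[1,0,0,0,0],[1,0,0,0,0]]]}}

```text
time_s: 3.43
tcp_pos: [0.4368, -0.1519, 0.0186]
eef_rot: [180.0, 0.0, 0.0]
contact_force: [-0.5, 0.6, 1.9]
gripper_width: 0.047
gripper_force: 30.0
```

Call:
{"op": "play_rows", "data": {"rows": [[[1,0,0,-0.02,0],[1,0,0,-0.06,0],[1,0,0,-0.11,0],[1,0,0,-0.14,0],[1,0.05,0.01,-0.14,0],[1,0.11,0.02,-0.14,0],[1,0.17,0.03,-0.14,0],[1,0.23,0.04,-0.14,0]]]}}

```text
time_s: 4.1
tcp_pos: [0.5524, -0.1719, 0.0882]
eef_rot: [-180.0, 0.0, -0.0]
contact_force: [-0.4, 0.6, -2.7]
gripper_width: 0.0474
gripper_force: 30.0
```

Call:
{"op": "play_rows", "data": {"rows": [[[1,0.06,0,0,0],[1,0.12,0,0,0],[1,0.17,0,0,0],[1,0.195,0,0,0],[1,0.197,0,0,0],[1,0.197,0,0,0],[1,0.197,0,0,0],[1,0.197,0,0,0]]]}}

```text
time_s: 4.77
tcp_pos: [0.6491, -0.1717, 0.0882]
eef_rot: [-180.0, 0.1, -0.0]
contact_force: [-0.9, -0.2, -2.6]
gripper_width: 0.0474
gripper_force: 30.0
```

```bash
python3 - <<'E'
from plant import r
import cv2
for n in("top","scene"): cv2.imwrite(f"pics/{n}1.png",r.capture(n)[:,:,::-1])
for i in range(3): r.capture("top") if i else 0; s=r.get_state(); print(s["tcp_pos"],s["contact_force"],s["gripper_width"],s["joints"].round(1))
a=cv2.imread("pics/top1.png")[60:220,260:480]; b=cv2.imread("pics/scene1.png")[120:300,60:310]
a=cv2.resize(a,(396,288),interpolation=2);b=cv2.resize(b,(400,288),interpolation=2)
cv2.imwrite("pics/c1.png",cv2.hconcat([a,b]))
E
```

```text
[ 0.64953872 -0.17178475  0.08877606] [-0.65984561  0.6386783  -2.10149114] 0.04709664737137666 [  1.8  26.4  -9.3  -0.  -54.3  88.2]
[ 0.64973787 -0.17179619  0.08892447] [ 0.39159472 -0.50381383 -2.66315638] 0.04737490507069829 [  1.8  26.4  -9.3  -0.  -54.3  88.2]
[ 0.6499502  -0.17174531  0.08897979] [ 0.06817431  0.24971255 -3.17163778] 0.04739234617684605 [  1.8  26.4  -9.3  -0.  -54.3  88.2]
```

View pics/c1.png

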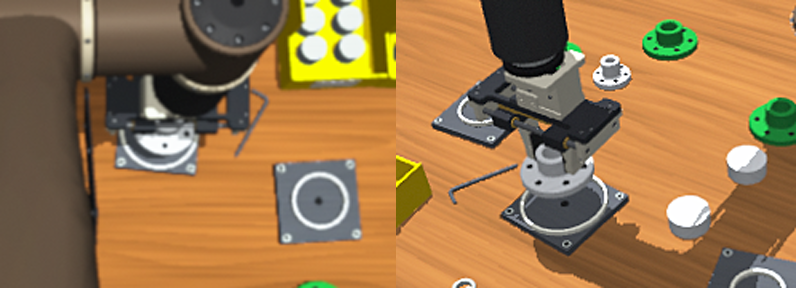

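The hub hangs level above ring a. I'll lower it slowly.

Call:
{"op": "play_rows", "data": {"rows": [[[1,0,0,0.04,0],[1,0,0,0.075,0],[1,0,0,0.095,0],[1,0,0,0.106,0],[1,0,0,0.111,0],[1,0,0,0.114,0],[1,0,0,0.115,0],[1,0,0,0.116,0]]]}}

```text
time_s: 5.63
tcp_pos: [0.6509, -0.1718, 0.0314]
eef_rot: [180.0, -0.1, 0.0]
contact_force: [0.2, 0.3, -4.0]
gripper_width: 0.0476
gripper_force: 30.0
```

```bash
cat > st.py <<'E'
from plant import r
import cv2,numpy as np,sys
L=[]
for i in range(2): cv2.imwrite(f"pics/{sys.argv[1]}{i}.png",r.capture("scene")[:,:,::-1]); s=r.get_state(); L.append(np.r_[s["tcp_pos"],s["contact_force"],s["gripper_width"]])
print(np.round(L,4))
E
python3 st.py sa
```

```text
[[ 0.6508 -0.1718  0.0313 -0.0285 -0.1912 -4.071   0.0475]
 [ 0.6507 -0.1718  0.0313  0.2004 -0.4577 -3.5994  0.0473]]
```

Call:
{"op": "play_rows", "data": {"rows": [[[1,0,0,0.0005,0],[1,0,0,0.001,0],[1,0,0,0.0015,0],[1,0,0,0.002,0],[1,0,0,0.0025,0],[1,0,0,0.003,0],[1,0,0,0.003,0],[1,0,0,0.003,0]]]}}

```text
time_s: 6.4
tcp_pos: [0.6506, -0.1718, 0.0307]
eef_rot: [180.0, -0.1, 0.0]
contact_force: [-3.9, 3.0, 8.1]
gripper_width: 0.0472
gripper_force: 30.0
```

Call:
{"op": "play_rows", "data": {"rows": [[[0,0,0,0,0],[0,0,0,0,0],[0,0,0,0,0],[0,0,0,0,0],[0,0,0,-0.03,0],[0,0,0,-0.08,0],[0,0,0,-0.14,0],[0,0,0,-0.18,0]]]}}

```text
time_s: 7.07
tcp_pos: [0.6511, -0.1721, 0.1214]
eef_rot: [180.0, -0.1, 0.0]
contact_force: [0.6, 0.2, 1.0]
gripper_width: 0.0867
gripper_force: 0.0
```

Call:
{"op": "play_rows", "data": {"rows": [[[0,-0.592,-0.938,0,0],[0,-0.592,-0.938,0,0],[0,-0.592,-0.938,0,0],[0,-0.592,-0.938,0,0],[0,-0.592,-0.938,0,0],[0,-0.592,-0.938,0,0],[0,-0.592,-0.938,0,0],[0,-0.592,-0.938,0,0]]]}}

```text
time_s: 7.73
tcp_pos: [0.4712, 0.1114, 0.1192]
eef_rot: [-180.0, -0.0, 0.0]
contact_force: [-0.1, 0.8, 0.5]
gripper_width: 0.0879
gripper_force: 0.0
```

```bash
python3 st.py sb; python3 -c "
import cv2;cv2.imwrite('pics/c2.png',cv2.imread('pics/sb1.png')[100:330,40:300])"
```

```text
[[ 0.4686  0.1161  0.1194 -6.4915  1.8562 -1.8893  0.0877]
 [ 0.4703  0.1142  0.1196  0.4724 -0.1835  0.7111  0.0879]]
```

View pics/c2.png

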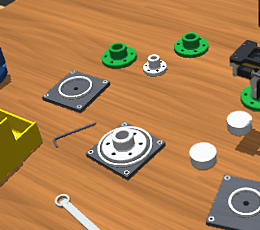

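Hub_a lies flat in ring a (crop about (124,140)). On to hub_b.

Call:
{"op": "play_rows", "data": {"rows": [[[0,-0.23,-0.366,0,0],[0,-0.23,-0.366,0,0],[0,-0.23,-0.366,0,0],[0,-0.23,-0.366,0,0],[0,-0.23,-0.366,0,0],[0,-0.23,-0.366,0.02,0],[0,-0.23,-0.366,0.04,0],[0,-0.23,-0.366,0.04,0]]]}}

```text
time_s: 8.5
tcp_pos: [0.3563, 0.293, 0.0976]
eef_rot: [179.9, 0.1, 0.1]
contact_force: [0.2, 0.0, 0.4]
gripper_width: 0.0881
gripper_force: 0.0
```

```bash
python3 st.py sc
```

```text
[[0.3569 0.2926 0.0984 0.1102 0.3755 1.3362 0.0874]
 [0.3574 0.2927 0.099  1.4544 0.1377 0.3209 0.0877]]
```

Call:
{"op": "play_rows", "data": {"rows": [[[0,-0.006,-0.008,0.05,0],[0,-0.006,-0.008,0.09,0],[0,-0.006,-0.008,0.12,0],[0,-0.006,-0.008,0.14,0],[0,-0.006,-0.008,0.155,0],[0,-0.006,-0.008,0.162,0],[0,-0.006,-0.008,0.162,0],[0,-0.006,-0.008,0.162,0]]]}}

```text
time_s: 9.27
tcp_pos: [0.3548, 0.2972, 0.0186]
eef_rot: [-180.0, -0.0, -0.0]
contact_force: [-0.0, -0.0, 0.0]
gripper_width: 0.0875
gripper_force: 0.0
```

Call:
{"op": "play_rows", "data": {"rows": [[[1,0,0,0,0],[1,0,0,0,0],[1,0,0,0,0],[1,0,0,0,0],[1,0,0,0,0],[1,0,0,0,0],[1,0,0,0,0],[1,0,0,0,0]]]}}

```text
time_s: 9.93
tcp_pos: [0.3543, 0.2972, 0.0181]
eef_rot: [-180.0, -0.0, 0.0]
contact_force: [-0.0, 0.7, -0.6]
gripper_width: 0.0396
gripper_force: 1.3
```

```bash
python3 st.py sd
```

```text
[[ 0.3543  0.2972  0.0181  0.1345  0.1191  0.6603  0.0393]
 [ 0.3543  0.2972  0.0181 -0.0942  0.3662 -0.3099  0.0395]]
```

Call:
{"op": "play_rows", "data": {"rows": [[[1,0,0,0,0],[1,0,0,-0.02,0],[1,0,0,-0.06,0],[1,0,0,-0.11,0],[1,0,0,-0.14,0],[1,0.04,-0.02,-0.14,0],[1,0.1,-0.05,-0.14,0],[1,0.16,-0.08,-0.14,0]]]}}

```text
time_s: 10.7
tcp_pos: [0.4349, 0.3374, 0.0887]
eef_rot: [-179.9, -0.0, 0.1]
contact_force: [-0.1, 1.0, -1.4]
gripper_width: 0.0394
gripper_force: 30.0
```

Call:
{"op": "play_rows", "data": {"rows": [[[1,0.06,-0.033,0,0],[1,0.12,-0.066,0,0],[1,0.17,-0.095,0,0],[1,0.2,-0.11,0,0],[1,0.213,-0.118,0,0],[1,0.213,-0.118,0,0],[1,0.213,-0.118,0,0],[1,0.213,-0.118,0,0]]]}}

```text
time_s: 11.37
tcp_pos: [0.5396, 0.3954, 0.0878]
eef_rot: [180.0, 0.1, 0.0]
contact_force: [0.6, -0.2, -1.0]
gripper_width: 0.0395
gripper_force: 30.0
```

```bash
python3 st.py se; python3 -c "
import cv2;cv2.imwrite('pics/c3.png',cv2.imread('pics/se1.png')[170:390,300:540])"
```

```text
[[ 0.5397  0.3955  0.0881 -0.4702 -0.5011 -1.9638  0.0393]
 [ 0.5398  0.3957  0.0884  0.5543  0.4911 -2.338   0.0394]]
```

View pics/c3.png

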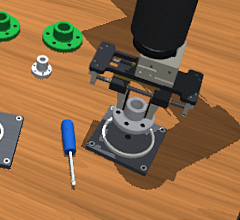

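Hub_b is held level over ring b. Lowering.

Call:
{"op": "play_rows", "data": {"rows": [[[1,0,0,0.04,0],[1,0,0,0.075,0],[1,0,0,0.095,0],[1,0,0,0.106,0],[1,0,0,0.111,0],[1,0,0,0.114,0],[1,0,0,0.115,0],[1,0,0,0.116,0]]]}}

```text
time_s: 12.13
tcp_pos: [0.5412, 0.3965, 0.0309]
eef_rot: [-179.9, -0.1, 0.0]
contact_force: [-0.1, -0.6, -0.6]
gripper_width: 0.0394
gripper_force: 30.0
```

Call:
{"op": "play_rows", "data": {"rows": [[[1,0,0,0.0005,0],[1,0,0,0.001,0],[1,0,0,0.0015,0],[1,0,0,0.002,0],[1,0,0,0.0025,0],[1,0,0,0.0025,0],[1,0,0,0.0025,0],[1,0,0,0.0025,0]]]}}

```text
time_s: 12.8
tcp_pos: [0.5411, 0.3964, 0.0301]
eef_rot: [-180.0, -0.1, 0.0]
contact_force: [-4.0, -1.2, 6.6]
gripper_width: 0.0398
gripper_force: 30.0
```

Call:
{"op": "play_rows", "data": {"rows": [[[0,0,0,0,0],[0,0,0,0,0],[0,0,0,0,0],[0,0,0,0,0],[0,0,0,-0.03,0],[0,0,0,-0.08,0],[0,0,0,-0.14,0],[0,0,0,-0.18,0]]]}}

```text
time_s: 13.47
tcp_pos: [0.5414, 0.3965, 0.1211]
eef_rot: [-180.0, -0.1, 0.0]
contact_force: [2.3, 0.4, -0.3]
gripper_width: 0.0854
gripper_force: 0.0
```

Call:
{"op": "play_rows", "data": {"rows": [[[0,-0.06,0.64,0,0],[0,-0.06,0.64,0,0],[0,-0.06,0.64,0,0],[0,-0.06,0.64,0,0],[0,-0.06,0.64,0,0],[0,-0.06,0.64,0,0],[0,-0.06,0.64,0,0],[0,-0.06,0.64,0,0]]]}}

```text
time_s: 14.13
tcp_pos: [0.5097, 0.0733, 0.1189]
eef_rot: [180.0, 0.0, -0.0]
contact_force: [0.8, -0.1, -0.4]
gripper_width: 0.0875
gripper_force: 0.0
```

Call:
{"op": "play_rows", "data": {"rows": [[[0,-0.24,0.594,0,0],[0,-0.24,0.594,0,0],[0,-0.24,0.594,0,0],[0,-0.24,0.594,0,0],[0,-0.24,0.594,0,0],[0,-0.24,0.594,0,0],[0,-0.24,0.594,0,0],[0,-0.24,0.594,0,0]]]}}

```text
time_s: 14.8
tcp_pos: [0.3892, -0.2232, 0.119]
eef_rot: [180.0, -0.0, -0.0]
contact_force: [0.4, -0.7, -0.3]
gripper_width: 0.0875
gripper_force: 0.0
```

```bash
python3 st.py sf; python3 -c "
import cv2;cv2.imwrite('pics/c4.png',cv2.imread('pics/sf1.png')[100:390,40:540])"
```

```text
[[ 0.3879 -0.2253  0.1188 -2.1527 -3.5946 -0.423   0.0878]
 [ 0.389  -0.2237  0.1187 -0.3014  0.3887  0.179   0.0874]]
```

View pics/c4.png

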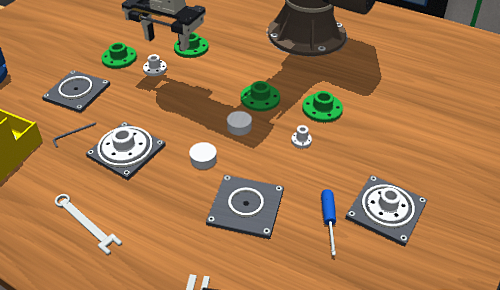

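Hubs a and b lie flat in their rings, and everything else is unmoved. Next is hub_c.

Call:
{"op": "play_rows", "data": {"rows": [[[0,-0.058,0.148,0,0],[0,-0.058,0.148,0,0],[0,-0.058,0.148,0,0],[0,-0.058,0.148,0.02,0],[0,-0.058,0.148,0.04,0],[0,-0.058,0.148,0.04,0],[0,-0.058,0.148,0.04,0],[0,-0.058,0.148,0.04,0]]]}}

```text
time_s: 15.57
tcp_pos: [0.3624, -0.2947, 0.0992]
eef_rot: [180.0, -0.0, 0.1]
contact_force: [0.4, -0.1, 0.2]
gripper_width: 0.0879
gripper_force: 0.0
```

```bash
python3 st.py sg
```

```text
[[ 0.3625 -0.2948  0.0993  0.0713 -0.535  -0.7053  0.0879]
 [ 0.3625 -0.2948  0.0994  0.2117  0.2766  0.7887  0.0878]]
```

Call:
{"op": "play_rows", "data": {"rows": [[[0,-0.004,0.005,0.05,0],[0,-0.004,0.005,0.09,0],[0,-0.004,0.005,0.12,0],[0,-0.004,0.005,0.14,0],[0,-0.004,0.005,0.155,0],[0,-0.004,0.005,0.162,0],[0,-0.004,0.005,0.162,0],[0.3,-0.004,0.005,0.162,0]]]}}

```text
time_s: 16.33
tcp_pos: [0.3604, -0.2975, 0.0183]
eef_rot: [180.0, -0.0, 0.0]
contact_force: [0.2, -0.6, -0.1]
gripper_width: 0.0848
gripper_force: 0.0
```

Call:
{"op": "play_rows", "data": {"rows": [[[1,0,0,0,0],[1,0,0,0,0],[1,0,0,0,0],[1,0,0,0,0],[1,0,0,0,0],[1,0,0,0,0],[1,0,0,0,0],[1,0,0,0,0]]]}}

```text
time_s: 17.0
tcp_pos: [0.3599, -0.2974, 0.0178]
eef_rot: [-180.0, -0.0, 0.0]
contact_force: [-0.8, 1.5, 0.6]
gripper_width: 0.0332
gripper_force: 0.6
```

```bash
python3 st.py sh; python3 st.py sh; python3 -c "from plant import r;print(r.get_state()['gripper_force'])"
```

```text
[[ 0.3599 -0.2974  0.0178 -0.5192  0.46    0.6352  0.0313]
 [ 0.3599 -0.2975  0.0178 -0.3528  0.58    0.9829  0.0311]]
[[ 0.3599 -0.2975  0.0178 -0.4475  0.0805  0.3797  0.0312]
 [ 0.3599 -0.2974  0.0178 -0.3889  0.7083  0.8643  0.0312]]
30.00014841556549
```

Call:
{"op": "play_rows", "data": {"rows": [[[1,0,0,0,0],[1,0,0,-0.02,0],[1,0,0,-0.06,0],[1,0,0,-0.11,0],[1,0,0,-0.14,0],[1,0.04,0.03,-0.14,0],[1,0.1,0.07,-0.14,0],[1,0.15,0.105,-0.14,0]]]}}

```text
time_s: 17.87
tcp_pos: [0.4364, -0.3508, 0.0886]
eef_rot: [180.0, -0.1, 0.0]
contact_force: [1.0, 0.0, -0.5]
gripper_width: 0.0315
gripper_force: 30.0
```

Call:
{"op": "play_rows", "data": {"rows": [[[1,0.06,0.042,0,0],[1,0.12,0.084,0,0],[1,0.17,0.12,0,0],[1,0.2,0.14,0,0],[1,0.209,0.147,0,0],[1,0.209,0.147,0,0],[1,0.209,0.147,0,0],[1,0.209,0.147,0,0]]]}}

```text
time_s: 18.53
tcp_pos: [0.5383, -0.4227, 0.0876]
eef_rot: [-180.0, 0.1, 0.0]
contact_force: [0.4, 0.4, -1.6]
gripper_width: 0.0317
gripper_force: 30.0
```

```bash
python3 st.py si; python3 -c "
import cv2;cv2.imwrite('pics/c5.png',cv2.imread('pics/si1.png')[60:260,20:280])"
```

```text
[[ 0.5385 -0.4227  0.0879  0.6574 -0.3479 -1.1608  0.0315]
 [ 0.5387 -0.4228  0.0882  0.0498  0.5846 -0.9219  0.0318]]
```

View pics/c5.png

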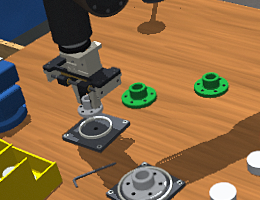

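Hub_c is level over ring c.

Call:
{"op": "play_rows", "data": {"rows": [[[1,0,0,0.04,0],[1,0,0,0.075,0],[1,0,0,0.095,0],[1,0,0,0.106,0],[1,0,0,0.111,0],[1,0,0,0.114,0],[1,0,0,0.115,0],[1,0,0,0.116,0]]]}}

```text
time_s: 19.3
tcp_pos: [0.54, -0.4237, 0.0306]
eef_rot: [180.0, -0.1, 0.0]
contact_force: [-0.2, 0.2, -1.2]
gripper_width: 0.0312
gripper_force: 30.0
```

Call:
{"op": "play_rows", "data": {"rows": [[[1,0,0,0.0005,0],[1,0,0,0.001,0],[1,0,0,0.0015,0],[1,0,0,0.002,0],[1,0,0,0.0025,0],[1,0,0,0.0025,0],[1,0,0,0.0025,0],[1,0,0,0.0025,0]]]}}

```text
time_s: 19.97
tcp_pos: [0.5398, -0.4236, 0.0298]
eef_rot: [180.0, -0.1, 0.0]
contact_force: [-1.5, 1.2, 6.5]
gripper_width: 0.0312
gripper_force: 30.0
```

Call:
{"op": "play_rows", "data": {"rows": [[[0,0,0,0,0],[0,0,0,0,0],[0,0,0,0,0],[0,0,0,0,0],[0,0,0,-0.03,0],[0,0,0,-0.08,0],[0,0,0,-0.14,0],[0,0,0,-0.18,0]]]}}

```text
time_s: 20.63
tcp_pos: [0.54, -0.4239, 0.1208]
eef_rot: [179.9, -0.1, 0.0]
contact_force: [0.9, 0.3, 0.4]
gripper_width: 0.079
gripper_force: 0.0
```

Call:
{"op": "play_rows", "data": {"rows": [[[0,-0.113,-0.63,0,0],[0,-0.113,-0.63,0,0],[0,-0.113,-0.63,0,0],[0,-0.113,-0.63,0,0],[0,-0.113,-0.63,0,0],[0,-0.113,-0.63,0,0],[0,-0.113,-0.63,0,0],[0,-0.113,-0.63,0,0]]]}}

```text
time_s: 21.3
tcp_pos: [0.4819, -0.106, 0.1187]
eef_rot: [-180.0, -0.0, 0.1]
contact_force: [0.5, 0.5, 0.6]
gripper_width: 0.0876
gripper_force: 0.0
```

Call:
{"op": "play_rows", "data": {"rows": [[[0,-0.097,-0.544,0,0],[0,-0.097,-0.544,0,0],[0,-0.097,-0.544,0,0],[0,-0.097,-0.544,0,0],[0,-0.097,-0.544,0,0],[0,-0.097,-0.544,0,0],[0,-0.097,-0.544,0,0],[0,-0.097,-0.544,0.04,0]]]}}

```text
time_s: 21.97
tcp_pos: [0.4365, 0.1696, 0.1018]
eef_rot: [-179.7, -0.4, 0.3]
contact_force: [1.5, -0.3, 0.1]
gripper_width: 0.0877
gripper_force: 0.0
```

```bash
python3 st.py sj;python3 st.py sj; python3 -c "
import cv2;cv2.imwrite('pics/c6.png',cv2.imread('pics/sj1.png')[100:390,40:540])"
```

```text
[[ 0.4334  0.1659  0.0963 -0.6985 -1.8176 -4.4136  0.0876]
 [ 0.4327  0.1638  0.0968 -0.4285 -0.4463 -0.2231  0.0873]]
[[ 0.4332  0.1631  0.0977 -0.475  -0.3197  0.5689  0.0875]
 [ 0.4339  0.1629  0.0984 -0.1741 -0.3616  1.342   0.0878]]
```

View pics/c6.png

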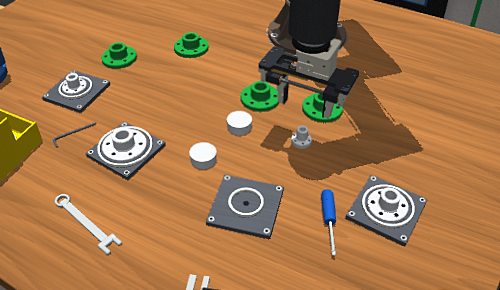

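Hub_c lies flat in its ring, and the gripper is above hub_d.

Call:
{"op": "play_rows", "data": {"rows": [[[0,0,0,0.05,0],[0,0,0,0.09,0],[0,0,0,0.12,0],[0,0,0,0.14,0],[0,0,0,0.155,0],[0,0,0,0.162,0],[0,0,0,0.162,0],[0.3,0,0,0.162,0]]]}}

```text
time_s: 22.83
tcp_pos: [0.4348, 0.1635, 0.0181]
eef_rot: [-180.0, -0.0, -0.0]
contact_force: [0.0, -0.2, 0.2]
gripper_width: 0.0847
gripper_force: 0.0
```

Call:
{"op": "play_rows", "data": {"rows": [[[1,0,0,0,0],[1,0,0,0,0],[1,0,0,0,0],[1,0,0,0,0],[1,0,0,0,0],[1,0,0,0,0],[1,0,0,0,0],[1,0,0,0,0]]]}}

```text
time_s: 23.5
tcp_pos: [0.4343, 0.1636, 0.0176]
eef_rot: [180.0, 0.0, 0.0]
contact_force: [0.2, -0.7, -0.4]
gripper_width: 0.0334
gripper_force: 0.0
```

```bash
python3 st.py sk; python3 st.py sk; python3 -c "from plant import r;print(r.get_state()['gripper_force'])"
```

```text
[[ 0.4343  0.1636  0.0175 -0.5388  0.346   0.8741  0.0293]
 [ 0.4343  0.1636  0.0176 -0.1875 -0.0754  0.6592  0.0255]]
[[ 0.4343  0.1636  0.0175 -0.6796  0.7632  0.6461  0.0253]
 [ 0.4343  0.1636  0.0176 -0.6659 -0.9743  0.7396  0.0257]]
30.000101923942566
```

Call:
{"op": "play_rows", "data": {"rows": [[[1,0,0,0,0],[1,0,0,-0.02,0],[1,0,0,-0.06,0],[1,0,0,-0.11,0],[1,0,0,-0.14,0],[1,0.05,0.01,-0.14,0],[1,0.11,0.02,-0.14,0],[1,0.17,0.03,-0.14,0]]]}}

```text
time_s: 24.37
tcp_pos: [0.5203, 0.1487, 0.0883]
eef_rot: [-179.9, -0.1, 0.1]
contact_force: [0.1, 1.3, 0.2]
gripper_width: 0.0255
gripper_force: 30.0
```

Call:
{"op": "play_rows", "data": {"rows": [[[1,0.07,0.01,0,0],[1,0.14,0.018,0,0],[1,0.2,0.018,0,0],[1,0.25,0.018,0,0],[1,0.28,0.018,0,0],[1,0.285,0.018,0,0],[1,0.285,0.018,0,0],[1,0.285,0.018,0,0]]]}}

```text
time_s: 25.03
tcp_pos: [0.6609, 0.1394, 0.0869]
eef_rot: [180.0, 0.1, -0.0]
contact_force: [-0.6, -0.5, -1.3]
gripper_width: 0.0256
gripper_force: 30.0
```

```bash
python3 st.py sl; python3 -c "
import cv2;cv2.imwrite('pics/c7.png',cv2.imread('pics/sl1.png')[150:370,180:430])"
```

```text
[[ 0.6607  0.1395  0.0873 -0.1321  0.3009 -1.384   0.0252]
 [ 0.6608  0.1397  0.0876 -1.0015  0.4134 -0.8162  0.0251]]
```

View pics/c7.png

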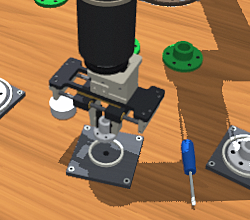

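Hub_d is level over ring d.

Call:
{"op": "play_rows", "data": {"rows": [[[1,0,0,0.04,0],[1,0,0,0.075,0],[1,0,0,0.095,0],[1,0,0,0.106,0],[1,0,0,0.111,0],[1,0,0,0.114,0],[1,0,0,0.115,0],[1,0,0,0.116,0]]]}}

```text
time_s: 25.8
tcp_pos: [0.6623, 0.1399, 0.0303]
eef_rot: [-180.0, -0.1, 0.0]
contact_force: [0.8, 0.7, -0.7]
gripper_width: 0.0254
gripper_force: 30.0
```

Call:
{"op": "play_rows", "data": {"rows": [[[1,0,0,0.0005,0],[1,0,0,0.001,0],[1,0,0,0.0015,0],[1,0,0,0.002,0],[1,0,0,0.0025,0],[1,0,0,0.0025,0],[1,0,0,0.0025,0],[1,0,0,0.0025,0]]]}}

```text
time_s: 26.47
tcp_pos: [0.6622, 0.1397, 0.0296]
eef_rot: [-180.0, -0.1, 0.0]
contact_force: [-3.2, -0.5, 6.1]
gripper_width: 0.0252
gripper_force: 30.0
```

Call:
{"op": "play_rows", "data": {"rows": [[[0,0,0,0,0],[0,0,0,0,0],[0,0,0,0,0],[0,0,0,0,0],[0,0,0,-0.03,0],[0,0,0,-0.08,0],[0,0,0,-0.14,0],[0,0,0,-0.2,0]]]}}

```text
time_s: 27.13
tcp_pos: [0.6613, 0.1393, 0.1286]
eef_rot: [179.9, 0.1, 0.0]
contact_force: [0.5, 0.6, -0.1]
gripper_width: 0.0728
gripper_force: 0.0
```

Call:
{"op": "play_rows", "data": {"rows": [[[0,-0.05,-0.05,-0.03,0],[0,-0.11,-0.1,-0.06,0],[0,-0.17,-0.15,-0.1,0],[0,-0.23,-0.2,-0.14,0],[0,-0.27,-0.23,-0.16,0],[0,-0.3,-0.25,-0.18,0],[0,-0.3,-0.25,-0.18,0],[0,-0.3,-0.25,-0.18,0]]]}}

```text
time_s: 27.8
tcp_pos: [0.5114, 0.2655, 0.2192]
eef_rot: [-179.9, -0.1, 0.1]
contact_force: [-0.2, -0.3, 0.1]
gripper_width: 0.0877
gripper_force: 0.0
```

```bash
python3 st.py sm; python3 -c "
import cv2;cv2.imwrite('pics/c8.png',cv2.resize(cv2.imread('pics/sm1.png')[120:390,40:520],None,fx=1.6,fy=1.6,interpolation=2))"
```

```text
[[ 0.5116  0.2648  0.2184  0.0314  0.0334  0.0831  0.0878]
 [ 0.5118  0.2643  0.2179  0.23   -0.3435 -0.6233  0.0875]]
```

View pics/c8.png

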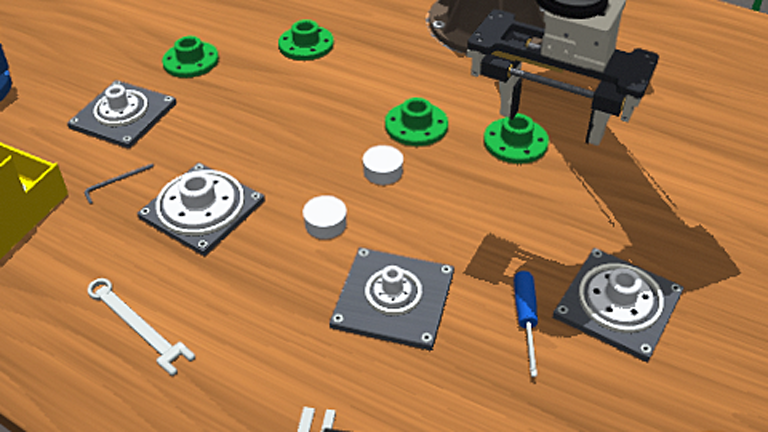

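All four hubs lie flat inside their rings: a (197,200), b (622,290), c (117,100) and d (392,285). The blanks and green look-alikes have not moved, and the gripper is clear.

```bash
python3 -c "from plant import r;print(r.close_job())"
```

```text
the job is handed in; nothing more can be done
None
```

All four hubs are loaded boss up and flat in their matching carriers, set down gently in the order a, b, c, d; the blanks and green look-alikes were left where they were, and the job was handed in at about 28 s.

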